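Knock a drill chuck home in its taper sleeve

TASK

The drill chuck belongs in the reducing sleeve that is held upright in the vice: lift it out of the rack, lower its taper shank into the sleeve without dropping it, and let go. Then tap the chuck's nose with the brass bar until the taper is home and locked, and stand the bar back on the bench. Leave the other two tools in the rack as they are.

Things in the scene. Friction and masses are not known exactly. Their poses are not given: they have to be found in the camera images.
- chuck: Dark steel keyless drill chuck, 0.55 kg, standing nose up in one of the rack's three holes. Origin: centre of its back, the face resting on the rack; z up its axis to the nose. Above the origin: hub 33 mm in diameter to 8 mm, body 44 mm in diameter from 10 to 61 mm (grip at 40 to 60 mm), cone to a flat 30 mm nose at 80 mm. Below: bright shank, 18 mm tapering to 15 mm, 75 mm long with its tang
- chuck_nose (a point): Centre of the chuck's flat nose, 80 mm from its origin along its z axis: the place to tap. The taper gives way under a tap of about 10 N, more as it goes deeper, and drags, so it moves 1 to 3 mm per tap and not at once: three or four taps of 15 to 20 N at some 40 mm/s bring it home, where it stops. It stays where it was driven; the weight of the bar alone does not drive it home
- sleeve_mouth (a point): Centre of the upper rim of the bright steel sleeve (24 mm outside, tapered bore 17.8 mm wide at the mouth, 1:20) upright in the vice; 128 mm above the bench, z up. Let go in it, the chuck rests with its back 6 to 7.5 mm above the mouth, the taper just holding. Home, it stops about 1.5 mm above the mouth: no more than 3.5 mm of bare shank may show between mouth and back
- vise: Blue machine vice fixed to the bench, its jaws 100 mm wide and 75 mm high holding the sleeve between aluminium vee jaws. Origin on the bench under the sleeve's axis; the screw and its handle point along the vice's own -x and reach 185 mm from the origin, 55 mm high; the back ends 80 mm along +x
- rack: Yellow sheet-steel rack fixed to the bench, 80 mm (its x) by 280 mm (its y), its top 100 mm above the bench with three holes on its y axis at -78, 0 and 78 mm. Origin on the bench under the middle hole
- countersink: Brass-coloured fluted countersink on a taper shank, another of the rack's tools: leave it. Head 31 mm in diameter, 50 mm high above the rack's top. Origin at the centre of the head's underside, on the rack's top, z up
- centre: Steel dead centre with a dark hexagonal nut 35 mm across, pointed, 34 mm high above the rack's top, another of the rack's tools: leave it. Origin at the centre of the nut's underside, on the rack's top, z up
- bar: Brass knocking bar, a plain round bar 28 mm in diameter and 115 mm long with a ribbed grip band 68 to 100 mm up, 0.6 kg, standing on its end on the bench between vice and rack. Origin at the centre of its lower end, z up along it

How it is judged:
By the outcome, as a careful person would: the job done as asked, in the order asked, and still so for the second after the job is handed in, with the robot touching nothing.
It also fails if it takes over 70 s, if anything falls off the work surface, if the arm or the gripper's body presses on something with over 40 N, if the wrist force passes 120 N, or if a joint passes its speed limit or range.

ROBOT

A 6-joint arm with a two-finger parallel gripper is mounted at the origin on the work surface. World frame = base frame: x ahead of the robot, y to its left, z up, the work surface at z = 0. Lengths are in mm, angles in rad, forces in N, time in s.
With the tool pointing down it reaches from about 300 to 775 mm from the base axis. Payload 14.6 kg.
Tool frame: the origin (TCP) lies between the finger pads; the fingertips stand 19 mm ahead of it and the grasp point (between the pads) is the TCP; x points along the fingers, y is the direction in which the jaws open and shut, and the axes are right-handed (so a half turn about x gives the same grasp; the last joint's range is limited). The gripper opens to 94 mm and grips with 3 to 60 N. Pads are 16 mm wide; open, the fingers measure 119 mm over their backs; the gripper's body (75 mm by 177 mm) begins 78 mm behind the grasp point.
Start: joints at [1.263, 0.3, 1.521, -0, 1.321, -0.067], TCP at [131.162, 534.122, 224.446] pointing down, gripper open.
Joint ranges: [-3.03, 3.03], [-0.79, 2.21], [0.23, 2.52], [-1.04, 4.18], [0, 3.07], [-2.55, 2.55]. Speed limits (rad/s): [2.22, 2.22, 2.57, 3.14, 3.14, 3.14].

INTERFACE

Orientations are given as [roll, pitch, yaw] about the fixed x, y, z axes, in that order (R = Rz(yaw) Ry(pitch) Rx(roll)).
In Python, from cell import manip gives the robot as it stands.
- The arm moves only by the tool jog_arm, never from a script. Its argument "series" is one flat list of numbers, 7 for each row, row after row: the turn, a rotation vector about the world's x, y, z in rad, then the shift along the world's x, y, z in m, then the opening, from -1 (shut) to 1 (fully open). A call has 1 to 20 rows; each row is the pose to reach, as a shift and turn from the pose commanded when the call began; what a row does not reach only later rows make up. A row lasts 1/8 s, in which the tool goes at most 62.5 mm and 10.7 degrees, less where a joint would pass 70% of its speed; a pose out of reach is approached as far as the arm can. A call with a gripper value outside its range is refused whole. The fingers move at their own pace and stop on an object; "squeeze" is the grip in N (left out, the last holds). Time passes only in rows, so rows that repeat a pose let the fingers close. It gives the time, the measured TCP pose, the force and the opening at its end, in the units of the state.
- manip.read_state(): the state, without advancing time (a new reading comes with each control period).
- manip.camera(name): name is "side" or "top"; returns a dict with "color" (420x560x3 uint8, blue, green, red), "range_z" (420x560 float32, mm along the optical axis (not along the pixel's ray), 0 where there is no reading), "fx", "fy", "cx", "cy" (pixels), "pose" (4x4, takes a point from camera to world coordinates). Camera axes: x right, y down, z forward; pixel columns grow to the right and rows downward; lengths in mm; the calibration is good to about 2 mm. A picture is of the moment at which its call begins.
- manip.sign_off(): hands the job in, once; it reports no verdict.
The state is a dict: "clock": time; "joints": joint angles; "qd": joint speeds; "effort": joint torques, N m; "eef_pos": TCP position; "eef_rot": TCP orientation; "wrist_force": force on the tool from outside, world axes, zero at the start; "moment": the same for the moment, N m; "finger_gap": finger opening in mm.
Only numpy, scipy, OpenCV 4.12 (cv2) and the standard library are available. Lean on these libraries where they do the work, as an engineer would, in place of code of your own. Each camera call takes 0.05 s, during which the arm holds its last target.

## Working session

There is one attempt and no reset: what is moved stays moved. The work goes in short steps, Python scripts to look and compute and a tool call to move; the robot and the scene stay as the last step left them, time stands still between calls to the robot, and variables do not carry over. Pictures are saved under pics/ and viewed, and the job is handed in when it is done.

Besides the shell and the picture viewer there is one more tool, called after "Call:" as name(argument=value, ...) on one line, values as JSON. jog_arm: Moves the arm, as the interface text tells. Its arguments: {"type":"object","properties":{"series":{"type":"array","items":{"type":"number"}},"squeeze":{"type":"number"}},"required":["series"]}

```bash
mkdir -p pics; ls
python3 - <<'E'
from cell import manip
import cv2,numpy as np
s=manip.read_state();print(s)
for n in("top","side"):
    c=manip.camera(n);cv2.imwrite(f"pics/{n}0.png",c["color"]);np.savez(f"{n}0.npz",**c)
    print(n,c["fx"],c["cx"],c["cy"],c["pose"].round(3).tolist())
E
```

```text
pics
{'clock': 0.0, 'joints': array([ 1.26336830e+00,  3.00484551e-01,  1.52164327e+00,  1.52938819e-05,
        1.32070366e+00, -6.65770448e-02]), 'qd': array([ 0.00057921,  0.00089871, -0.00010972, -0.00123937,  0.00147363,
        0.00111027]), 'effort': array([ 3.12139919e-04, -5.31820428e+01, -3.52732337e+01,  7.08386069e-02,
        2.45554018e-02, -9.47714125e-05]), 'eef_pos': array([131.09706309, 533.87278381, 223.85263787]), 'eef_rot': array([-1.64933039,  1.56955741, -1.89018516]), 'wrist_force': array([ 0.53887546, -0.31591052, -0.09397255]), 'moment': array([ 0.00501154, -0.01452886, -0.02705556]), 'finger_gap': 93.59340591970745}
top 379.1755080932554 278.13877080088173 215.03076729765965 [[-0.029, -0.999, 0.034, 495.702], [-1.0, 0.029, 0.005, 5.1], [-0.006, -0.034, -0.999, 879.531], [0.0, 0.0, 0.0, 1.0]]
side 397.02490310774476 277.08588413057635 205.94402773289022 [[-0.995, -0.039, 0.089, 427.324], [-0.096, 0.486, -0.869, 831.251], [-0.01, -0.873, -0.488, 590.937], [0.0, 0.0, 0.0, 1.0]]
```

View pics/top0.png

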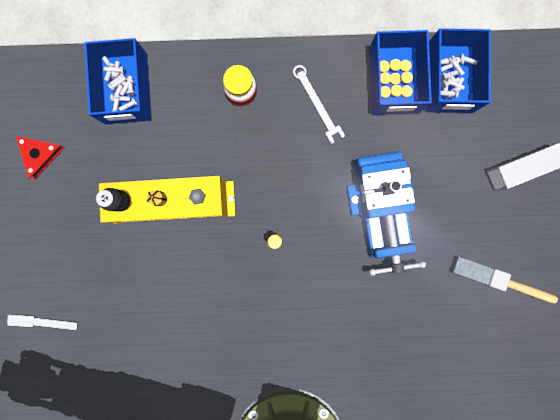

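View pics/side0.png

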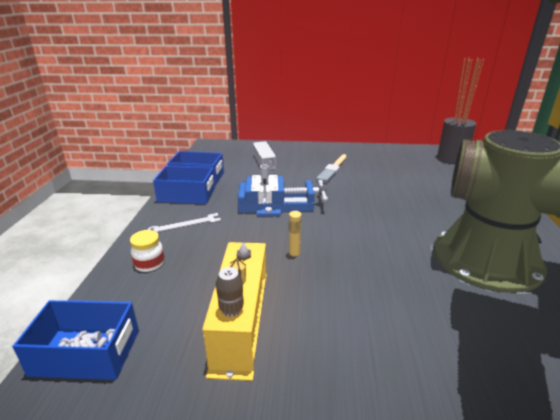

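The top view shows the chuck at about (110,199), countersink (157,198), centre (197,196), bar (274,241) and sleeve (~(392,187)). I'll zoom in and measure.

```bash
cat > h.py <<'E'
import numpy as np,cv2
def pts(c):
    z=c["range_z"];v,u=np.indices(z.shape)
    P=np.stack([(u-c["cx"])/c["fx"]*z,(v-c["cy"])/c["fy"]*z,z,np.ones_like(z)],-1)@np.asarray(c["pose"]).T
    P[z==0]=np.nan
    return P[...,:3]
def ray(c,u,v,h):
    T=np.asarray(c["pose"]);d=T[:3,:3]@[(u-c["cx"])/c["fx"],(v-c["cy"])/c["fy"],1];o=T[:3,3]
    return o+d*(h-o[2])/d[2]
def proj(c,p):
    T=np.linalg.inv(np.asarray(c["pose"]));q=T[:3,:3]@p+T[:3,3]
    return c["fx"]*q[0]/q[2]+c["cx"],c["fy"]*q[1]/q[2]+c["cy"]
def crop(c,u0,u1,v0,v1,k,f):
    cv2.imwrite(f,cv2.resize(c["color"][v0:v1,u0:u1],None,fx=k,fy=k,interpolation=cv2.INTER_NEAREST))
E
python3 - <<'E'
from h import *
t=np.load("top0.npz");s=np.load("side0.npz")
crop(t,90,240,170,230,5,"pics/a1.png");crop(t,340,440,145,275,4,"pics/a2.png");crop(s,195,335,150,380,3,"pics/a3.png")
for n,c in(("t",t),("s",s)):
    P=pts(c);print(n,np.isfinite(P).mean())
P=pts(t)
for (u,v) in [(107,198),(157,198),(197,196),(274,241),(392,187),(130,198),(400,200)]:print(u,v,P[v,u].round(1))
E
```

```text
t 0.9963818027210884
s 0.9960289115646258
107 198 [560.5 324.8 180.8]
157 198 [560.9 243.4 145.9]
197 196 [564.4 169.9 125.8]
274 241 [470.   19.1 114.8]
392 187 [ 575.9 -233.6   76.4]
130 198 [565.3 308.5 114.2]
400 200 [ 547.8 -249.4   76.5]
```

View pics/a1.png

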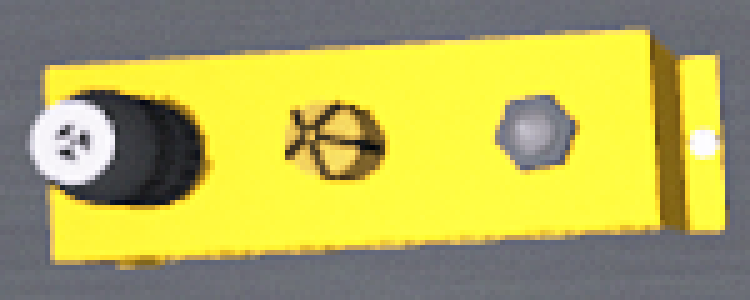

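View pics/a2.png

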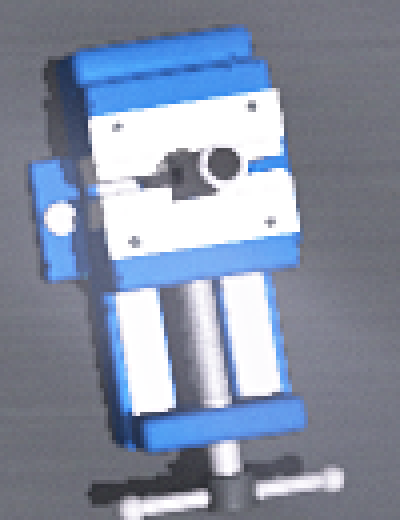

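View pics/a3.png

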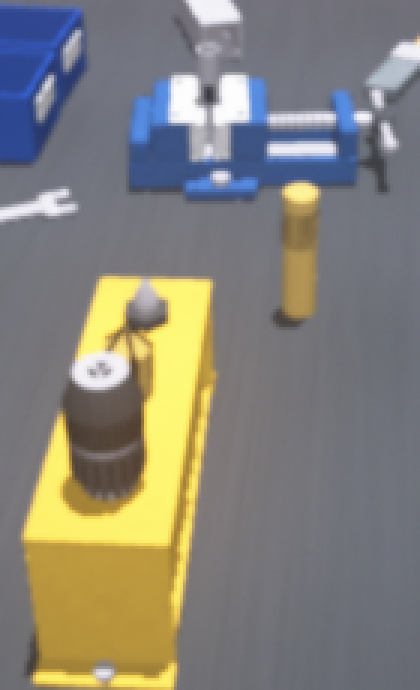

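Crops: chuck nose disc at about (104.4,198.4) in top; sleeve ring centre about (395.5,185.8) top; bar top (274,241).

Run:
```python
from h import *
def comp(m,seed):
    n,l,st,ce=cv2.connectedComponentsWithStats(m.astype(np.uint8));
    d=[np.hypot(*(ce[i]-seed))+(st[i,4]<8)*999 for i in range(1,n)];i=1+int(np.argmin(d));return ce[i],st[i],l==i
t=np.load("top0.npz");s=np.load("side0.npz")
Pt,Ps=pts(t),pts(s)
def box(P,x,y,z):return (P[...,0]>x[0])&(P[...,0]<x[1])&(P[...,1]>y[0])&(P[...,1]<y[1])&(P[...,2]>z[0])&(P[...,2]<z[1])
for n,c,P,sd in(("top",t,Pt,(104,198)),("side",s,Ps,(229,273))):
    g=c["color"].min(2).astype(int)
    ce,st,m=comp((g>150)&box(P,(520,600),(290,370),(170,190)),sd)
    m2=cv2.fillConvexPoly(np.zeros(g.shape,np.uint8),cv2.convexHull(np.argwhere(m)[:,::-1].astype(np.int32)),1);M=cv2.moments(m2,True);u,v=M['m10']/M['m00'],M['m01']/M['m00']
    print(n,"nose",(u,v),st,ray(c,u,v,180).round(1),np.nanmedian(P[m],0).round(1))
    # bar top
    m=box(P,(440,500),(-10,50),(108,122));ce=np.argwhere(m).mean(0)[::-1]
    print(n,"bar top",ce,m.sum(),ray(c,*ce,115).round(1),np.nanmedian(P[m],0).round(1))
    m=box(P,(540,620),(-280,-200),(118,138));ce=np.argwhere(m).mean(0)[::-1]
    q=np.argwhere(m);print(n,"sleeve",ce,m.sum(),q.min(0),q.max(0),ray(c,*ce,128).round(1),np.nanmedian(P[m],0).round(1))
    # rack top corners
    hsv=cv2.cvtColor(c["color"],cv2.COLOR_BGR2HSV)
    m=(box(P,(480,640),(80,400),(94,106))).astype(np.uint8)
    if n=="top":
        q=P[m>0][:,:2].astype(np.float32);r=cv2.minAreaRect(q);print("rack",r)
    for h,nm,b in((150,"csk",((535,600),(200,270),(144,154))),(134,"cen",((535,600),(140,200),(120,136)))):
        m=box(P,*b)
        if m.any():print(nm,m.sum(),np.nanmedian(P[m],0).round(1))
g=t["color"][165:205,375:415]
cv2.imwrite("pics/b1.png",cv2.resize(g,None,fx=14,fy=14,interpolation=cv2.INTER_CUBIC))
cv2.imwrite("pics/b2.png",cv2.resize(s["color"][155:215,235:295],None,fx=10,fy=10,interpolation=cv2.INTER_CUBIC))
```

```text
top nose (104.40723981900453, 198.14932126696831) [ 97 190  16  17 199] [560.4 330.  180. ] [560.5 330.3 179.5]
top bar top [274.61842105 241.71052632] 152 [468.6  17.9 115. ] [468.2  17.4 114.2]
top sleeve [395.24358974 185.94871795] 78 [180 389] [192 401] [ 572.7 -224.8  128. ] [ 573.1 -226.4  126.2]
rack ((562.5490112304688, 252.34518432617188), (80.257080078125, 250.90313720703125), 1.9218239784240723)
csk 48 [561.1 251.  146.2]
cen 44 [564.5 173.  125.3]
side nose (228.2058823529412, 273.1519607843137) [219 267  19  13 197] [560.  329.4 180. ] [559.5 331.6 181.9]
side bar top [295.11235955 214.82022472] 89 [467.4  22.8 115. ] [467.3  24.7 115.8]
side sleeve [264.51851852 167.37037037] 54 [164 261] [171 268] [ 570.  -218.8  128. ] [ 570.9 -220.5  126.7]
csk 54 [560.9 255.8 147.5]
cen 52 [563.3 178.2 125. ]
```

View pics/b1.png

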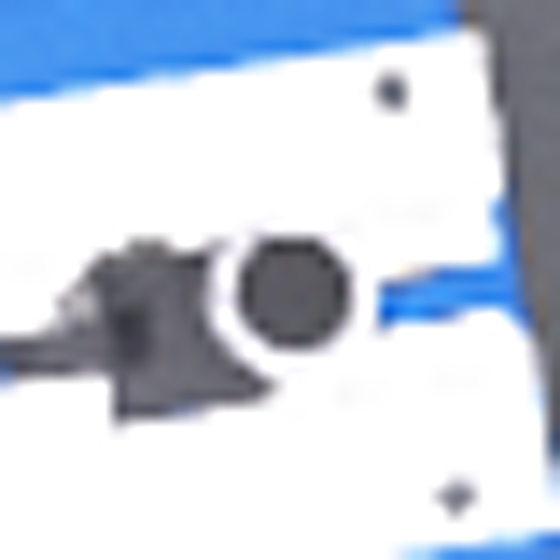

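View pics/b2.png

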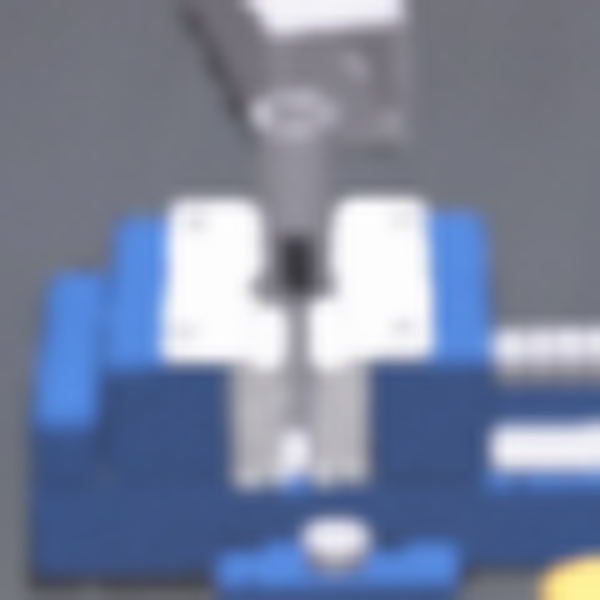

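Bore's dark disc is centred at about (395.6,185.4) in the top image. The side view shows the sleeve rim at about (264,165.7). Plan: grip the chuck with a strongly tilted tool, so the top camera still sees nose and sleeve for a relative correction.

Run:
```python
from h import *
from cell import manip
from scipy.spatial.transform import Rotation as R
s=manip.read_state();r=R.from_euler('xyz',s["eef_rot"]);print(r.as_matrix().round(3))
t=np.load("top0.npz");sd=np.load("side0.npz")
# bore: dark pixels weighted centroid
g=t["color"].astype(float).mean(2)[180:192,389:402]; w=np.clip(170-g,0,90);v,u=np.indices(g.shape)
# dark disc around
m=np.hypot(u+389-395.6,v+180-185.4)<5.2; w=w*m;print(g.round(0).astype(int))
c=(389+(u*w).sum()/w.sum(),180+(v*w).sum()/w.sum());print(c,ray(t,*c,128),ray(sd,264,165.7,128))
# target orientation: tool x=(cos30,0,-sin30), jaws y
th=np.radians(30);x=np.array([np.cos(th),0,-np.sin(th)])
for sg in(1,-1):
    y=np.array([0,sg,0.]);M=np.stack([x,y,np.cross(x,y)],1)
    print(sg,(R.from_matrix(M)*r.inv()).as_rotvec().round(4), np.degrees((R.from_matrix(M)*r.inv()).magnitude()))
```

```text
[[-0.     0.239  0.971]
 [-0.001  0.971 -0.239]
 [-1.    -0.001 -0.   ]]
[[255 255 255 255 255 252 255 255 255 255 253 253 254]
 [255 255 253 246 227 239 238 240 245 252 247 251 255]
 [214 181 224 241 140  75  78  80  89 202 255 255 255]
 [ 87 200 249 176  91  91  90  92  84  77 201 255 255]
 [108 228 254  96  89  96  93  94  93  87 106 233 255]
 [122 223 240  84  91  94  94  93  91  87  76 235 255]
 [139 223 222  84  93  93  93  90  93  88  88 226 255]
 [123 239 255 123  93  95  96  96  92  88 115 238 254]
 [ 96 207 255 209  98  88  96  95  89  92 187 253 239]
 [100 125 215 253 231 123  97  88 117 183 250 255 254]
 [104  99 145 232 255 255 247 239 245 251 255 255 255]
 [107 106 100 104 207 255 252 251 255 255 255 255 255]]
(np.float64(395.50602210856295), np.float64(185.35431446955948)) [ 573.83280867 -225.35116188  128.        ] [ 573.06460663 -230.72760956  128.        ]
1 [-0.1251 -1.0421  0.2189] 61.432503379526906
-1 [ 1.4639 -0.1785 -2.5361] 168.08682433185948
```

Call:
jog_arm(series=[-0.042, -0.347, 0.073, 0.1, -0.07, 0.03, 0.4, -0.083, -0.695, 0.146, 0.2, -0.14, 0.03, 0.4, -0.125, -1.042, 0.219, 0.3, -0.204, 0.0, 0.4, -0.125, -1.042, 0.219, 0.309, -0.204, -0.03, 0.4, -0.125, -1.042, 0.219, 0.309, -0.204, -0.05, 0.4, -0.125, -1.042, 0.219, 0.309, -0.204, -0.054, 0.4, -0.125, -1.042, 0.219, 0.309, -0.204, -0.054, 0.4, -0.125, -1.042, 0.219, 0.309, -0.204, -0.054, 0.4], squeeze=50)

```text
clock: 1.1
eef_pos: [448.2, 329.1, 259.7]
eef_rot: [0.007, 0.673, 0.011]
wrist_force: [-0.5, -0.4, -0.2]
finger_gap: 65.7
```

Call:
jog_arm(series=[0, 0, 0, 0, 0, 0, 0.4, 0, 0, 0, 0, 0, 0, 0.4])

```text
clock: 1.35
eef_pos: [447.0, 330.5, 259.2]
eef_rot: [0.006, 0.673, 0.013]
wrist_force: [0.3, -0.0, -0.7]
finger_gap: 65.8
```

Run:
```python
from h import *
from cell import manip
print(manip.read_state())
c=manip.camera("side");cv2.imwrite("pics/s1.png",c["color"])
```

```text
{'clock': 1.35, 'joints': array([ 0.83005561,  0.0568404 ,  1.956492  , -1.04021486,  0.72209922,
       -0.07067827]), 'qd': array([-0.00024344, -0.00053363, -0.00085329, -0.00106225, -0.00042848,
       -0.00295103]), 'effort': array([-4.03322820e-01, -3.72328699e+01, -3.36951077e+01, -1.36734568e+00,
       -1.38637056e-01, -9.71343747e-03]), 'eef_pos': array([447.0280864 , 330.50874717, 259.20021972]), 'eef_rot': array([0.00629365, 0.67334437, 0.01282374]), 'wrist_force': array([ 3.35295027e-01, -5.31698188e-04, -6.62698497e-01]), 'moment': array([ 0.0139024 ,  0.39756677, -0.01835059]), 'finger_gap': 65.76118093855669}
```

View pics/s1.png

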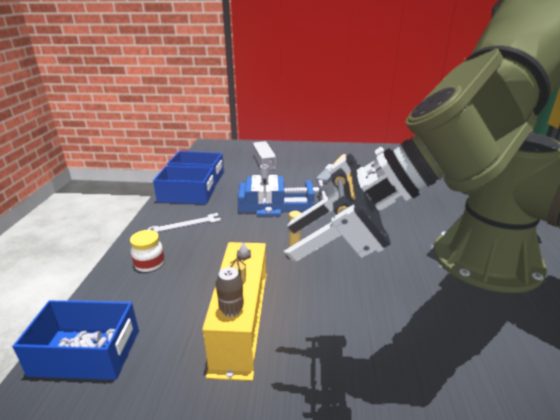

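Side view: gripper tilted above and robot-side of the rack, nothing touched. Joint 4 hit its range limit with heading 0, so I'll use a heading nearer radial (25°).

```bash
cat >> h.py <<'E'
from scipy.spatial.transform import Rotation as Ro
def turn(st,yaw,pit):  # deg heading, deg pitch below horizontal
    r=Ro.from_euler('xyz',st["eef_rot"]);t=Ro.from_euler('xyz',[0,np.radians(pit),np.radians(yaw)])
    return (t*r.inv()).as_rotvec().round(4)
E
python3 - <<'E'
from h import *
from cell import manip
s=manip.read_state();print(turn(s,25,30),np.array([460.5,283,152])-s["eef_pos"])
E
```

```text
[ 0.0285 -0.1482  0.4261] [  13.4633653   -47.55472531 -107.23052248]
```

Call:
jog_arm(series=[0.014, -0.074, 0.213, 0.0, -0.03, -0.03, 0.4, 0.0285, -0.148, 0.426, -0.01, -0.047, -0.05, 0.4, 0.0285, -0.148, 0.426, 0.0, -0.047, -0.08, 0.4, 0.0285, -0.148, 0.426, 0.0135, -0.0475, -0.107, 0.4, 0.0285, -0.148, 0.426, 0.0135, -0.0475, -0.107, 0.4, 0.0285, -0.148, 0.426, 0.0135, -0.0475, -0.107, 0.4])

```text
clock: 2.15
eef_pos: [464.3, 272.0, 210.9]
eef_rot: [0.014, 0.611, 0.461]
wrist_force: [0.7, 0.5, -0.5]
finger_gap: 65.5
```

Run:
```python
from h import *
from cell import manip
s=manip.read_state();print(s["joints"],turn(s,25,30),np.array([560.2,329.7,150])-s["eef_pos"])
c=manip.camera("side");cv2.imwrite("pics/s2.png",c["color"])
```

```text
[ 4.62185772e-01 -2.94060995e-02  2.21059646e+00 -1.04028742e+00
  9.77371435e-04 -5.15884903e-01] [ 0.0272 -0.0838 -0.0173] [ 95.85748867  57.72341866 -60.86287647]
```

View pics/s2.png

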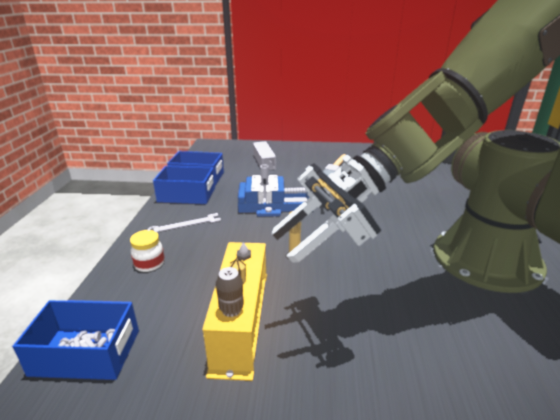

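Still clear of everything; joint 5 is now at its limit (too shallow a tilt here). Using 45° pitch.

Run:
```python
from h import *
from cell import manip
s=manip.read_state();print(turn(s,25,45),np.array([470,287.6,152])-s["eef_pos"],np.array([560.2,329.7,150])-s["eef_pos"])
```

```text
[-0.0854  0.1528 -0.0158] [  5.72403413  15.64778501 -58.98126913] [ 95.92403413  57.74778501 -60.98126913]
```

Call:
jog_arm(series=[-0.085, 0.153, -0.016, 0, 0, -0.01, 0.4, -0.085, 0.153, -0.016, 0.003, 0.01, -0.04, 0.4, -0.085, 0.153, -0.016, 0.006, 0.0155, -0.059, 0.4, -0.085, 0.153, -0.016, 0.006, 0.0155, -0.059, 0.4, -0.085, 0.153, -0.016, 0.006, 0.0155, -0.059, 0.4])

```text
clock: 2.82
eef_pos: [470.6, 286.9, 153.1]
eef_rot: [-0.0, 0.783, 0.435]
wrist_force: [0.0, -0.1, -0.4]
finger_gap: 65.9
```

Run:
```python
from h import *
from cell import manip
s=manip.read_state();print(s["joints"],turn(s,25,45),np.array([560.2,329.7,150])-s["eef_pos"])
c=manip.camera("side");crop(c,150,350,150,350,3,"pics/s3.png")
```

```text
[ 0.50291807  0.11631729  2.13044549 -0.41855207  0.11866887 -1.10723655] [-0.0006  0.002   0.0011] [89.55549026 42.84677642 -3.08565332]
```

View pics/s3.png

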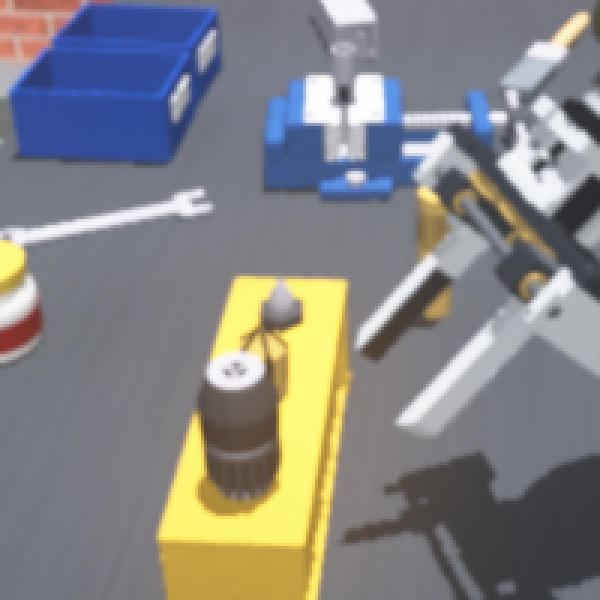

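View: fingers at robot side of the chuck, level and aligned, clear of the rack. Advancing.

Call:
jog_arm(series=[0, 0, 0, 0.02, 0.0095, -0.002, 0.4, 0, 0, 0, 0.042, 0.02, -0.003, 0.4, 0, 0, 0, 0.064, 0.03, -0.003, 0.4, 0, 0, 0, 0.08, 0.038, -0.003, 0.4, 0, 0, 0, 0.0895, 0.043, -0.003, 0.4, 0, 0, 0, 0.0895, 0.043, -0.003, 0.4, 0, 0, 0, 0.0895, 0.043, -0.003, 0.4])

```text
clock: 3.75
eef_pos: [559.8, 329.6, 149.3]
eef_rot: [-0.0, 0.785, 0.435]
wrist_force: [0.2, -0.9, 0.1]
finger_gap: 65.8
```

Run:
```python
from h import *
from cell import manip
s=manip.read_state();print(s["joints"],turn(s,25,45),np.array([560.2,329.7,150])-s["eef_pos"],s["wrist_force"])
c=manip.camera("top");crop(c,70,220,150,260,5,"pics/t4.png")
```

```text
[ 0.4911713   0.32083183  1.87972402 -0.25116654  0.1611371  -1.28289353] [-0.0001  0.0003  0.0015] [0.41941996 0.14920455 0.73962839] [ 0.16473692 -0.91394663  0.10408478]
```

View pics/t4.png

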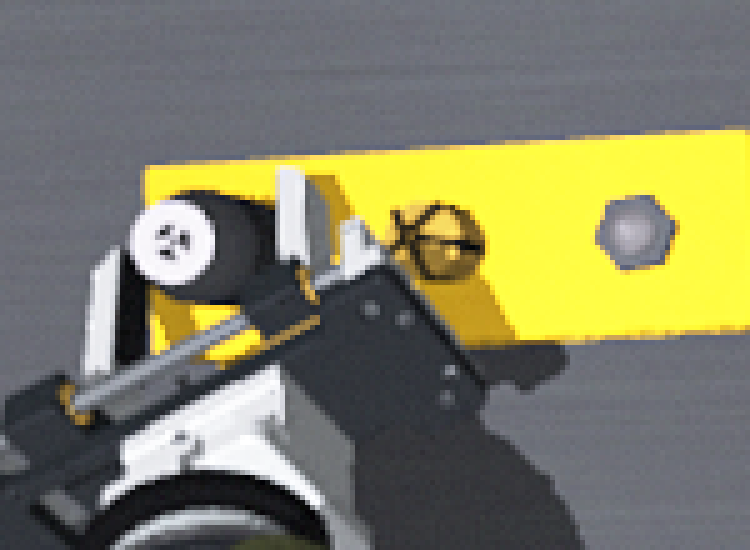

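View: chuck sits between the jaws (nose at about (172,242) of the crop), clear of the countersink. Closing.

Call:
jog_arm(series=[0, 0, 0, 0, 0, 0, -1, 0, 0, 0, 0, 0, 0, -1, 0, 0, 0, 0, 0, 0, -1, 0, 0, 0, 0, 0, 0, -1, 0, 0, 0, 0, 0, 0, -1], squeeze=50)

```text
clock: 4.42
eef_pos: [560.2, 329.9, 149.1]
eef_rot: [0.0, 0.785, 0.435]
wrist_force: [-2.4, 0.7, 0.6]
finger_gap: 43.2
```

Call:
jog_arm(series=[0, 0, 0, 0, 0, 0.004, -1, 0, 0, 0, 0, 0, 0.014, -1, 0, 0, 0, 0, 0, 0.034, -1, 0, 0, 0, 0, 0, 0.06, -1, 0, 0, 0, 0, 0, 0.085, -1, 0, 0, 0, 0, 0, 0.11, -1, 0, 0, 0, 0, 0, 0.128, -1, 0, 0, 0, 0, 0, 0.136, -1, 0, 0, 0, 0, 0, 0.136, -1, 0, 0, 0, 0, 0, 0.136, -1])

```text
clock: 5.68
eef_pos: [560.0, 329.7, 284.0]
eef_rot: [-0.0, 0.787, 0.435]
wrist_force: [0.6, -0.4, -4.9]
finger_gap: 43.4
```

Run:
```python
from h import *
from cell import manip
s=manip.read_state();print(s["joints"],s["wrist_force"],turn(s,25,45))
c=manip.camera("top");np.savez("t5.npz",**c);crop(c,40,190,150,260,5,"pics/t5.png")
c=manip.camera("side");crop(c,150,350,120,320,3,"pics/s5.png")
```

```text
[ 0.49113563  0.14119469  1.74816105 -0.08774035  0.47062356 -1.45273807] [ 0.64552713 -0.39900372 -4.93338733] [ 0.0007 -0.0013  0.0014]
```

View pics/t5.png

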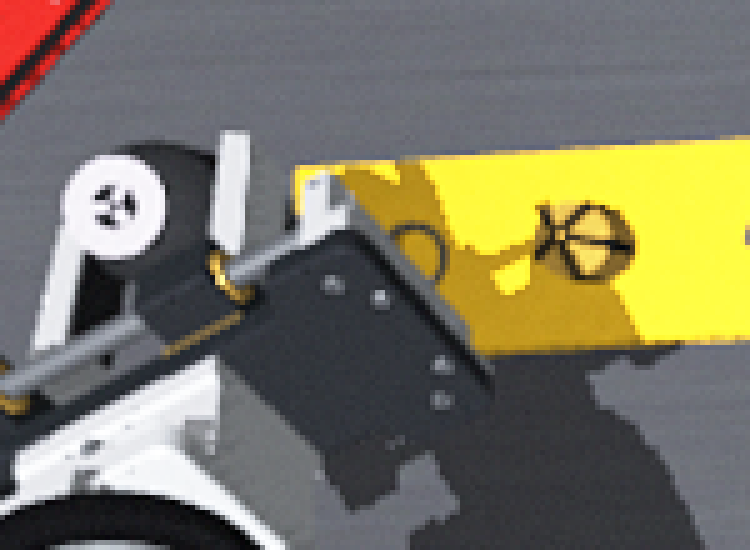

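View pics/s5.png

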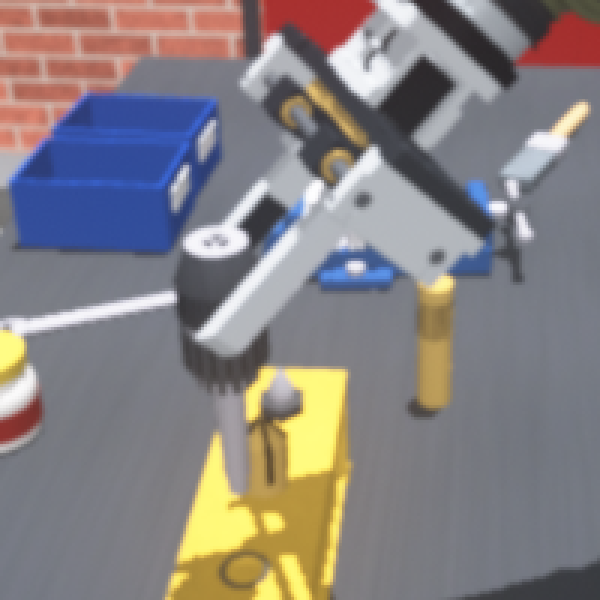

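Chuck is out of the rack (nose at crop (115,205) top; shank visible in side view, possibly a touch of lean). Checking the axis against a projected vertical.

Run:
```python
from h import *
s=np.load("side0.npz");t=np.load("t5.npz")
f=lambda u,v:(u/3+150-.5,v/3+120-.5)
print("obs nose",f(217,240),"tip",f(238,490))
for p in([560,330,314.5],[560,330,234.5],[560,330,159.5]):print(proj(s,np.array(p)))
print("rack nose",proj(s,np.array([560.2,329.7,180])))
g=t["color"].min(2)
P=pts(t);m=(g>150)&(abs(P[...,2]-315)<8)&(abs(P[...,1]-330)<40)&(abs(P[...,0]-560)<40)
n,l,st,ce=cv2.connectedComponentsWithStats(m.astype(np.uint8));i=1+np.argmax(st[1:,4])
h=cv2.convexHull(np.argwhere(l==i)[:,::-1].astype(np.int32));(c,r)=cv2.minEnclosingCircle(h);M=cv2.moments(h)
print(st[i],ce[i],c,r,M['m10']/M['m00'],M['m01']/M['m00'],np.median(P[l==i],0));print(ray(t,*c,314.5),ray(t,M['m10']/M['m00'],M['m01']/M['m00'],314.5))
```

```text
obs nose (221.83333333333331, 199.5) tip (228.83333333333331, 282.83333333333337)
(np.float64(221.76169901443154), np.float64(200.8699786990924))
(np.float64(225.7302135038384), np.float64(245.84701741767026))
(np.float64(229.02308962717643), np.float64(283.16672918644093))
rack nose (np.float64(228.07670526246503), np.float64(273.26151373872847))
[ 53 181  20  21 300] [ 62.72666667 191.03      ] (62.94444274902344, 191.05555725097656) 10.371299743652344 62.680897646414884 190.96496989600436 [560.46108221 329.8076409  314.43901825]
[560.45654795 329.74750071 314.5       ] [560.60439335 330.142816   314.5       ]
```

Axis is vertical within measurement and matches the TCP. Carrying it above the sleeve, turning to heading 0.

Call:
jog_arm(series=[0, 0, 0, 0, -0.015, 0.004, -1, 0, 0, -0.03, 0.001, -0.05, 0.008, -1, 0, 0, -0.07, 0.002, -0.095, 0.01, -1, 0, 0, -0.11, 0.003, -0.14, 0.01, -1, 0, 0, -0.15, 0.004, -0.185, 0.01, -1, 0, 0, -0.19, 0.006, -0.23, 0.01, -1, 0, 0, -0.23, 0.007, -0.275, 0.01, -1, 0, 0, -0.27, 0.008, -0.32, 0.01, -1, 0, 0, -0.31, 0.009, -0.365, 0.01, -1, 0, 0, -0.35, 0.01, -0.41, 0.01, -1, 0, 0, -0.39, 0.011, -0.455, 0.008, -1, 0, 0, -0.42, 0.012, -0.495, 0.006, -1, 0, 0, -0.436, 0.013, -0.53, 0.004, -1, 0, 0, -0.436, 0.0133, -0.55, 0.002, -1, 0, 0, -0.436, 0.0133, -0.5553, 0.0, -1, 0, 0, -0.436, 0.0133, -0.5553, 0.0, -1, 0, 0, -0.436, 0.0133, -0.5553, 0.0, -1])

```text
clock: 7.9
eef_pos: [575.6, -222.1, 287.9]
eef_rot: [-0.001, 0.791, -0.006]
wrist_force: [0.3, 0.7, -5.7]
finger_gap: 43.3
```

Run:
```python
from h import *
from cell import manip
s=manip.read_state();print(s["joints"],s["wrist_force"],turn(s,0,45),s["eef_pos"])
t=manip.camera("top");np.savez("t6.npz",**t);crop(t,330,480,120,230,5,"pics/t6.png")
c=manip.camera("side");np.savez("s6.npz",**c);crop(c,200,330,60,220,4,"pics/s6.png")
g=t["color"].min(2);P=pts(t);m=(g>150)&(abs(P[...,2]-314)<8)&(abs(P[...,1]+225)<40)&(abs(P[...,0]-573)<40)
n,l,st,ce=cv2.connectedComponentsWithStats(m.astype(np.uint8));i=1+np.argmax(st[1:,4])
h=cv2.convexHull(np.argwhere(l==i)[:,::-1].astype(np.int32));(c,r)=cv2.minEnclosingCircle(h)
print(st[i],ce[i],c,r,np.median(P[l==i],0));z=s["eef_pos"][2]+30.5;print(z,ray(t,*c,z),ray(t,*ce[i],z))
```

```text
[-0.58678376  0.09724716  1.78642123  0.66192891  0.67917476 -2.55380189] [ 0.25882013  0.68983569 -5.6989489 ] [ 0.0008 -0.0054  0.0048] [ 575.59728704 -222.09841684  287.85000199]
[422 159  21  21 326] [431.78527607 169.06134969] (431.92681884765625, 168.93902587890625) 10.72546100616455 [ 576.90947398 -221.71344396  318.4596498 ]
318.350001994453 [ 576.87432733 -221.83051899  318.35000199] [ 576.69836826 -221.61347262  318.35000199]
```

View pics/t6.png

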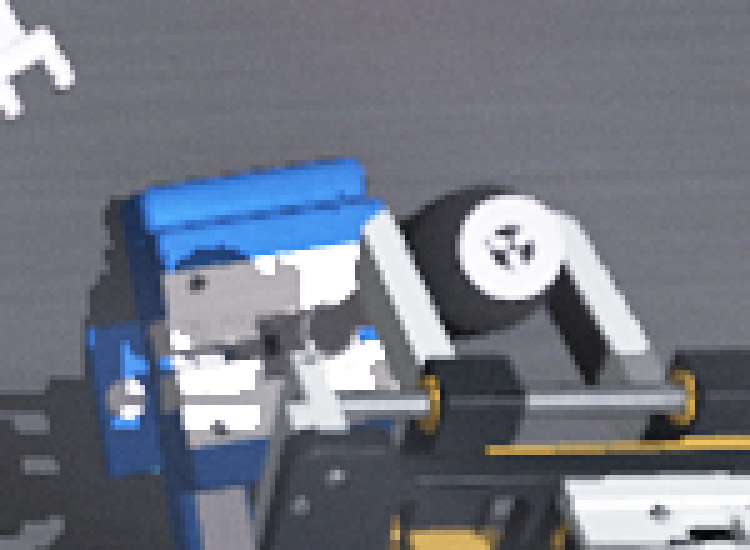

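View pics/s6.png

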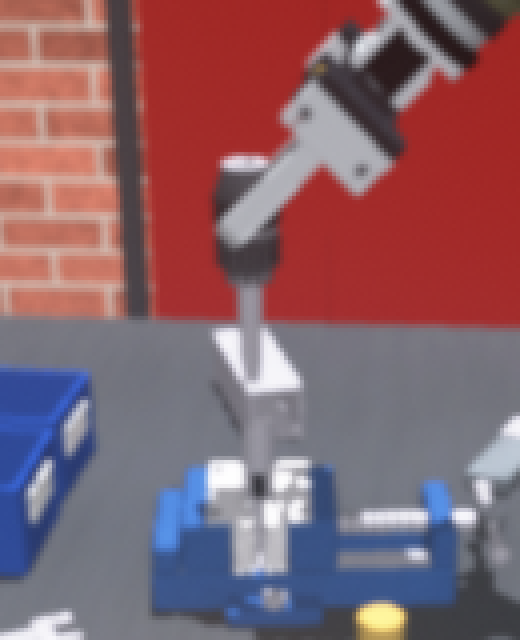

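Chuck is above the sleeve, nose at crop (512,247) in top. But joint 6 is right at its range end; turning the heading back toward radial.

Run:
```python
from h import *
from cell import manip
s=manip.read_state();print(turn(s,-20,45),turn(s,-25,45))
```

```text
[-1.000e-04 -5.300e-03 -3.439e-01] [-4.000e-04 -5.300e-03 -4.312e-01]
```

Call:
jog_arm(series=[0, -0.005, -0.1, 0, 0, 0, -1, 0, -0.005, -0.2, -0.001, -0.001, -0.001, -1, 0, -0.005, -0.3, -0.002, -0.003, -0.003, -1, 0, -0.005, -0.344, -0.0029, -0.0036, -0.0039, -1, 0, -0.005, -0.344, -0.0029, -0.0036, -0.0039, -1, 0, -0.005, -0.344, -0.0029, -0.0036, -0.0039, -1, 0, -0.005, -0.344, -0.0029, -0.0036, -0.0039, -1])

```text
clock: 8.88
eef_pos: [572.5, -226.8, 283.9]
eef_rot: [0.001, 0.786, -0.349]
wrist_force: [-1.4, 0.7, -6.4]
finger_gap: 43.2
```

```bash
cat > nose.py <<'E'
from h import *
def nose(t,tcp,dz=30.5):
    g=t["color"].min(2);P=pts(t);z=tcp[2]+dz
    m=(g>150)&(abs(P[...,2]-z)<8)&(abs(P[...,1]-tcp[1])<30)&(abs(P[...,0]-tcp[0])<30)
    n,l,st,ce=cv2.connectedComponentsWithStats(m.astype(np.uint8));i=1+np.argmax(st[1:,4])
    h=cv2.convexHull(np.argwhere(l==i)[:,::-1].astype(np.int32));(c,r)=cv2.minEnclosingCircle(h)
    print(st[i],"r",round(r,2),"z",np.median(P[l==i],0).round(1),z);print("nose",ray(t,*c,z),ray(t,*ce[i],z))
E
python3 - <<'E'
from nose import *
from cell import manip
s=manip.read_state();print(s["joints"],s["wrist_force"],turn(s,-20,45),s["eef_pos"])
t=manip.camera("top");np.savez("t7.npz",**t);crop(t,330,480,120,230,5,"pics/t7.png")
c=manip.camera("side");np.savez("s7.npz",**c);crop(c,220,310,60,200,4,"pics/s7.png")
nose(t,s["eef_pos"])
E
```

```text
[-0.47199009  0.06134339  1.83698816  0.19194674  0.46970492 -1.82862053] [-1.43302018  0.67668783 -6.35571447] [-0.0007 -0.0004  0.0009] [ 572.53626927 -226.77569299  283.86425516]
[424 162  22  20 317] r 10.59 z [ 573.9 -226.6  314.5] 314.3642551624573
nose [ 573.66899798 -227.0683334   314.36425516] [ 573.49790226 -226.7081857   314.36425516]
```

View pics/t7.png

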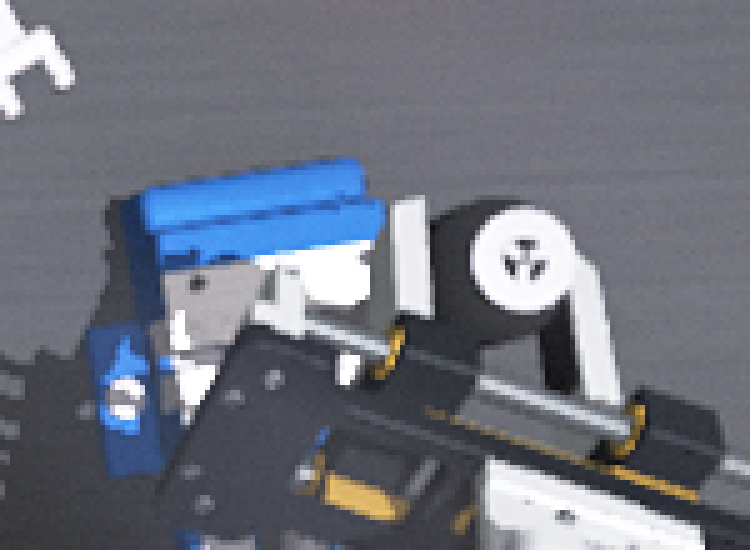

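View pics/s7.png

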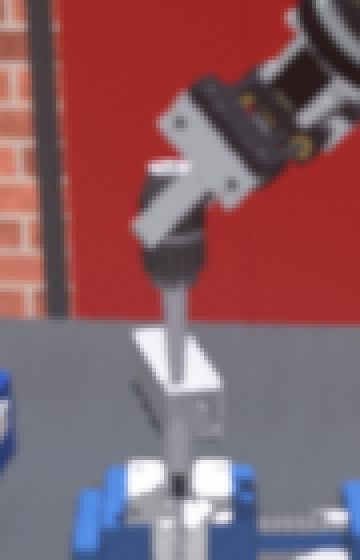

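Nose reads (573.6,-226.9), and in the side view the shank tip (u≈264) lines up with the sleeve. Shift +1.5 mm in y and lower to just above the mouth.

Call:
jog_arm(series=[0, 0, 0, 0.0002, 0.0015, 0, -1, 0, 0, 0, 0.0002, 0.0015, -0.01, -1, 0, 0, 0, 0.0002, 0.0015, -0.02, -1, 0, 0, 0, 0.0002, 0.0015, -0.028, -1, 0, 0, 0, 0.0002, 0.0015, -0.028, -1, 0, 0, 0, 0.0002, 0.0015, -0.028, -1, 0, 0, 0, 0.0002, 0.0015, -0.028, -1])

```text
clock: 9.85
eef_pos: [572.9, -225.2, 256.3]
eef_rot: [0.0, 0.785, -0.35]
wrist_force: [0.3, -0.3, -4.6]
finger_gap: 43.0
```

Run:
```python
from nose import *
from cell import manip
s=manip.read_state();print(s["joints"][5],s["wrist_force"],turn(s,-20,45),s["eef_pos"])
t=manip.camera("top");np.savez("t8.npz",**t);crop(t,350,470,120,230,5,"pics/t8.png")
c=manip.camera("side");np.savez("s8.npz",**c);crop(c,230,300,110,190,7,"pics/s8.png")
nose(t,s["eef_pos"])
```

```text
-1.8517181388570962 [ 0.34667223 -0.26548098 -4.57673623] [-0.0003  0.0001  0.0012] [ 572.90500502 -225.19501466  256.25945279]
[417 164  20  20 292] r 10.18 z [ 573.7 -225.1  287. ] 286.75945279113995
nose [ 573.93266426 -225.50373097  286.75945279] [ 573.72327924 -225.3376413   286.75945279]
```

View pics/s8.png

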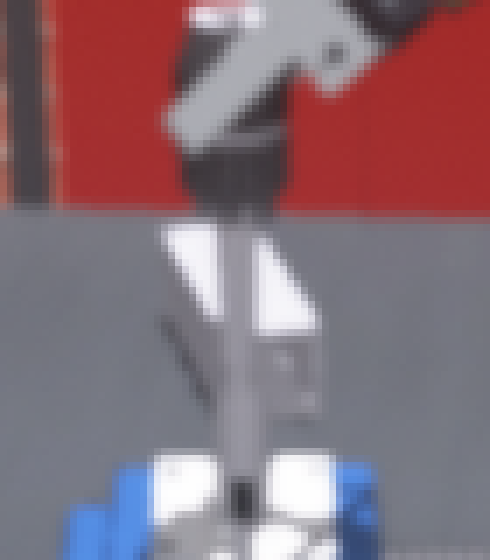

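Nose now reads (573.8,-225.4), on target; shank in line with the sleeve at crop x≈240. Lowering gently.

Call:
jog_arm(series=[0, 0, 0, 0, 0, -0.002, -1, 0, 0, 0, 0, 0, -0.005, -1, 0, 0, 0, 0, 0, -0.008, -1, 0, 0, 0, 0, 0, -0.01, -1, 0, 0, 0, 0, 0, -0.01, -1])

```text
clock: 10.58
eef_pos: [572.7, -225.1, 245.6]
eef_rot: [0.001, 0.786, -0.35]
wrist_force: [-0.1, 0.3, -4.3]
finger_gap: 43.3
```

Call:
jog_arm(series=[0, 0, 0, 0, 0, -0.005, -1, 0, 0, 0, 0, 0, -0.01, -1, 0, 0, 0, 0, 0, -0.015, -1, 0, 0, 0, 0, 0, -0.02, -1, 0, 0, 0, 0, 0, -0.025, -1, 0, 0, 0, 0, 0, -0.025, -1])

```text
clock: 11.32
eef_pos: [572.7, -225.1, 220.3]
eef_rot: [0.001, 0.787, -0.35]
wrist_force: [0.2, 0.0, -4.8]
finger_gap: 43.4
```

Call:
jog_arm(series=[0, 0, 0, 0, 0, -0.005, -1, 0, 0, 0, 0, 0, -0.01, -1, 0, 0, 0, 0, 0, -0.015, -1, 0, 0, 0, 0, 0, -0.02, -1, 0, 0, 0, 0, 0, -0.023, -1, 0, 0, 0, 0, 0, -0.025, -1, 0, 0, 0, 0, 0, -0.025, -1])

```text
clock: 12.2
eef_pos: [572.7, -225.2, 195.7]
eef_rot: [0.0, 0.786, -0.35]
wrist_force: [0.6, -2.0, -5.6]
finger_gap: 43.1
```

Slight lateral force (-2 N in y). Continuing in small steps.

Call:
jog_arm(series=[0, 0, 0, 0, 0, -0.002, -1, 0, 0, 0, 0, 0, -0.004, -1, 0, 0, 0, 0, 0, -0.006, -1, 0, 0, 0, 0, 0, -0.006, -1])

```text
clock: 12.7
eef_pos: [572.8, -225.3, 189.7]
eef_rot: [0.0, 0.786, -0.35]
wrist_force: [0.0, -3.6, -4.8]
finger_gap: 43.3
```

Call:
jog_arm(series=[0, 0, 0, 0, -0.0004, -0.001, -1, 0, 0, 0, 0, -0.0004, -0.002, -1, 0, 0, 0, 0, -0.0004, -0.003, -1, 0, 0, 0, 0, -0.0004, -0.003, -1])

```text
clock: 13.2
eef_pos: [572.8, -225.5, 186.7]
eef_rot: [0.001, 0.786, -0.35]
wrist_force: [-0.4, -3.0, -4.7]
finger_gap: 43.2
```

Call:
jog_arm(series=[0, 0, 0, 0, -0.0003, -0.001, -1, 0, 0, 0, 0, -0.0003, -0.002, -1, 0, 0, 0, 0, -0.0003, -0.002, -1])

```text
clock: 13.58
eef_pos: [572.8, -225.7, 184.8]
eef_rot: [0.001, 0.786, -0.35]
wrist_force: [0.1, -0.7, -2.2]
finger_gap: 42.8
```

Call:
jog_arm(series=[0, 0, 0, 0, -0.0001, -0.0005, -1, 0, 0, 0, 0, -0.0001, -0.0008, -1, 0, 0, 0, 0, -0.0001, -0.0008, -1])

```text
clock: 13.95
eef_pos: [573.1, -226.0, 184.7]
eef_rot: [0.001, 0.785, -0.35]
wrist_force: [-1.2, 2.4, 4.1]
finger_gap: 43.2
```

Seated (about 9 N supported). Letting go and checking.

Call:
jog_arm(series=[0, 0, 0, 0, 0, 0, 0.4, 0, 0, 0, 0, 0, 0, 0.4, 0, 0, 0, 0, 0, 0, 0.4])

```text
clock: 14.32
eef_pos: [572.7, -226.0, 183.9]
eef_rot: [0.001, 0.786, -0.35]
wrist_force: [-0.2, -0.3, -0.4]
finger_gap: 65.2
```

Run:
```python
from nose import *
from cell import manip
s=manip.read_state();print(s["joints"],s["wrist_force"],s["eef_pos"],s["finger_gap"])
t=manip.camera("top");np.savez("t9.npz",**t);crop(t,350,470,120,230,5,"pics/t9.png")
c=manip.camera("side");np.savez("s9.npz",**c);crop(c,230,300,110,190,7,"pics/s9.png")
nose(t,s["eef_pos"])
```

```text
[-0.47001521  0.19325937  1.94641931  0.36958005  0.23642027 -2.01555238] [-0.18553347 -0.32893878 -0.40343013] [ 572.70909362 -225.99644416  183.89419385] 65.15194129846333
[402 171  18  18 242] r 9.02 z [ 573.7 -225.6  215.2] 214.3941938498976
nose [ 574.21399576 -226.17487805  214.39419385] [ 573.90981545 -225.85804039  214.39419385]
```

View pics/s9.png

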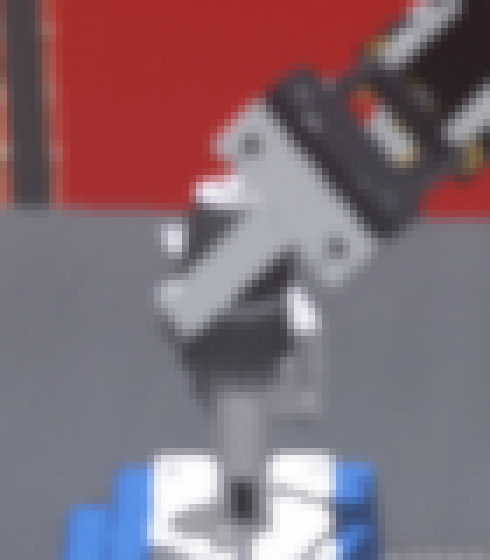

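View pics/t9.png

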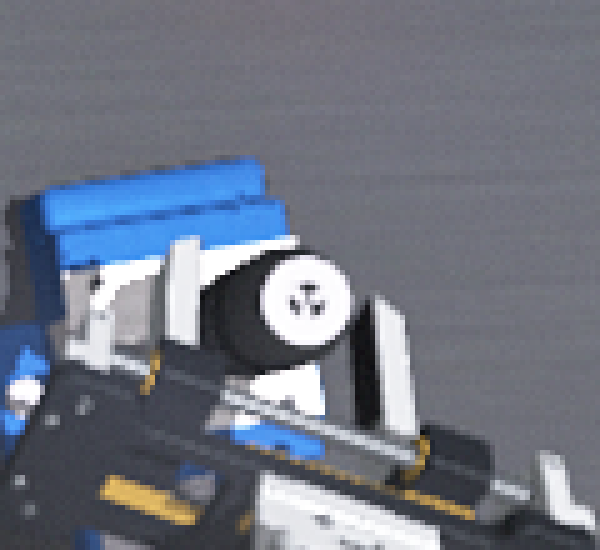

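Chuck stands in the sleeve on its own, nose about 215 mm high (back ≈7 mm above the mouth), vertical. Retreating backwards and up.

Call:
jog_arm(series=[0, 0, 0, -0.02, 0.0073, 0, 0.4, 0, 0, 0, -0.05, 0.0182, 0, 0.4, 0, 0, 0, -0.09, 0.0328, 0.01, 0.6, 0, 0, 0, -0.11, 0.06, 0.05, 1, 0, 0, 0, -0.11, 0.1, 0.06, 1, 0, 0, 0, -0.11, 0.12, 0.06, 1])

```text
clock: 15.18
eef_pos: [462.8, -105.1, 245.5]
eef_rot: [0.001, 0.783, -0.35]
wrist_force: [0.2, -0.4, -0.5]
finger_gap: 93.7
```

Run:
```python
from nose import *
from cell import manip
s=manip.read_state();print(turn(s,-20,90),s["eef_pos"],np.array([468.5,18,180])-s["eef_pos"])
t=manip.camera("top");np.savez("t10.npz",**t);crop(t,240,440,120,260,4,"pics/t10.png")
nose(t,[573.5,-226,185])
c=manip.camera("side");np.savez("s10.npz",**c);crop(c,230,310,110,230,5,"pics/s10.png")
```

```text
[0.2695 0.7402 0.0016] [ 462.76662399 -105.11080919  245.48101214] [  5.73337601 123.11080919 -65.48101214]
[402 171  18  18 240] r 9.02 z [ 573.7 -225.5  215.4] 215.5
nose [ 574.08346845 -225.79037846  215.5       ] [ 573.82794518 -225.44960492  215.5       ]
```

View pics/t10.png

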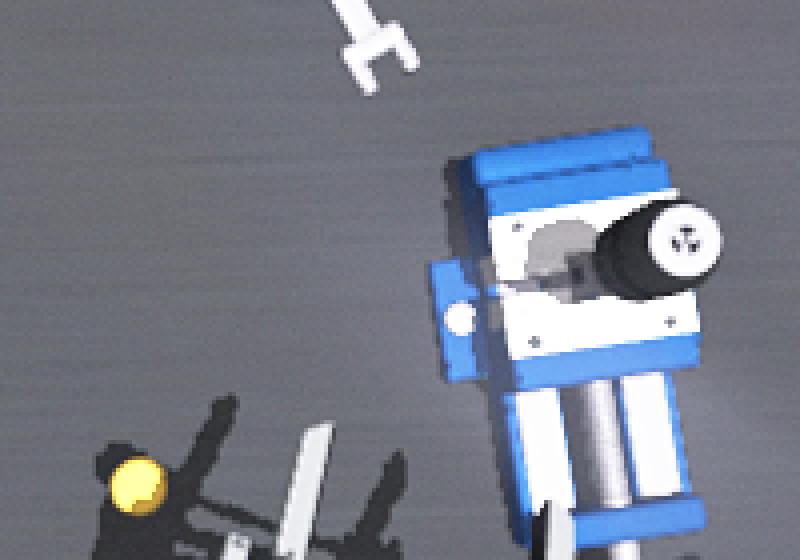

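View pics/s10.png

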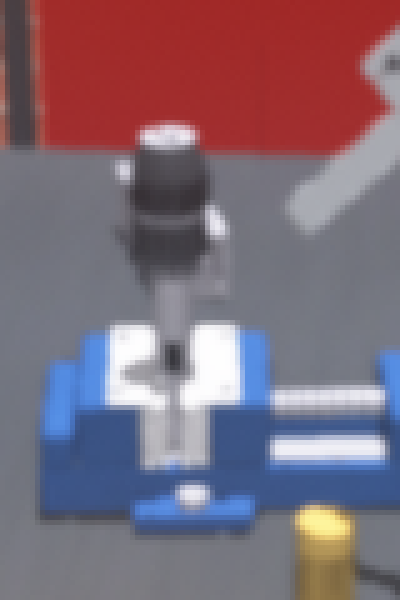

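Chuck stands upright in the sleeve; bar undisturbed at crop (138,486). Go above the bar with the tool vertical.

Call:
jog_arm(series=[0.09, 0.247, 0, 0.001, 0.02, 0, 1, 0.18, 0.494, 0.001, 0.003, 0.06, -0.01, 1, 0.27, 0.74, 0.0016, 0.005, 0.1, -0.03, 1, 0.27, 0.74, 0.0016, 0.0057, 0.123, -0.055, 1, 0.27, 0.74, 0.0016, 0.0057, 0.123, -0.055, 1, 0.27, 0.74, 0.0016, 0.0057, 0.123, -0.055, 1, 0.27, 0.74, 0.0016, 0.0057, 0.123, -0.055, 1])

```text
clock: 16.15
eef_pos: [468.5, 16.7, 189.1]
eef_rot: [2.431, 1.568, 2.082]
wrist_force: [-0.0, -0.2, -0.8]
finger_gap: 93.9
```

Run:
```python
from nose import *
from cell import manip
s=manip.read_state();print(s["joints"],turn(s,-20,90),s["eef_pos"],np.array([468.5,18,84])-s["eef_pos"])
c=manip.camera("side");np.savez("s11.npz",**c);crop(c,230,370,110,290,4,"pics/s11.png")
```

```text
[-0.04366092  0.15395773  1.78598798  0.00240398  1.2030379  -1.2663749 ] [-0.0023 -0.0013 -0.0001] [468.47455138  16.73289369 189.13568819] [ 2.54486215e-02  1.26710631e+00 -1.05135688e+02]
```

View pics/s11.png

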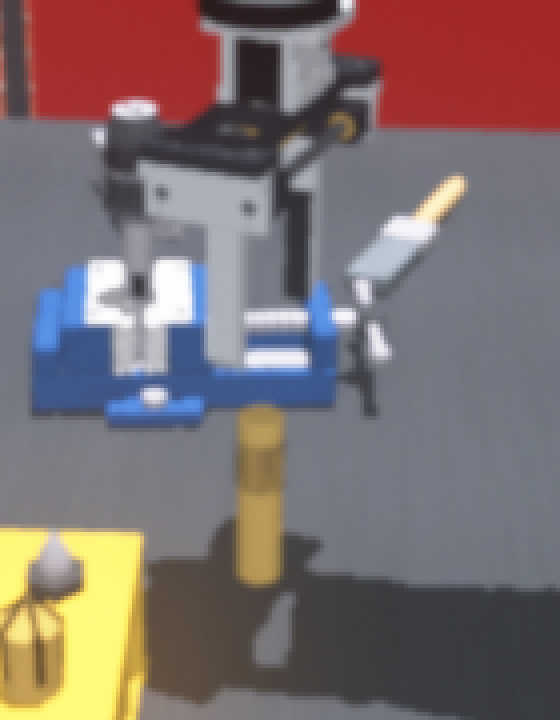

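Call:
jog_arm(series=[0, 0, 0, 0, 0.0013, -0.03, 1, 0, 0, 0, 0, 0.0013, -0.06, 1, 0, 0, 0, 0, 0.0013, -0.09, 1, 0, 0, 0, 0, 0.0013, -0.105, 1, 0, 0, 0, 0, 0.0013, -0.105, 1, 0, 0, 0, 0, 0.0013, -0.105, -1, 0, 0, 0, 0, 0.0013, -0.105, -1, 0, 0, 0, 0, 0.0013, -0.105, -1, 0, 0, 0, 0, 0.0013, -0.105, -1, 0, 0, 0, 0, 0.0013, -0.105, -1, 0, 0, 0, 0, 0.0013, -0.105, -1], squeeze=60)

```text
clock: 17.58
eef_pos: [468.5, 18.4, 84.0]
eef_rot: [2.965, 1.568, 2.616]
wrist_force: [-0.2, -0.4, 0.8]
finger_gap: 37.8
```

Call:
jog_arm(series=[0, 0, 0, 0, 0, 0, -1, 0, 0, 0, 0, 0, 0, -1, 0, 0, 0, 0, 0, 0, -1])

```text
clock: 17.95
eef_pos: [468.5, 18.4, 84.0]
eef_rot: [2.925, 1.568, 2.576]
wrist_force: [0.6, 1.3, 0.5]
finger_gap: 27.4
```

Run:
```python
from nose import *
from cell import manip
c=manip.camera("side");crop(c,230,370,110,290,4,"pics/s12.png")
```

```text
(no output)
```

View pics/s12.png

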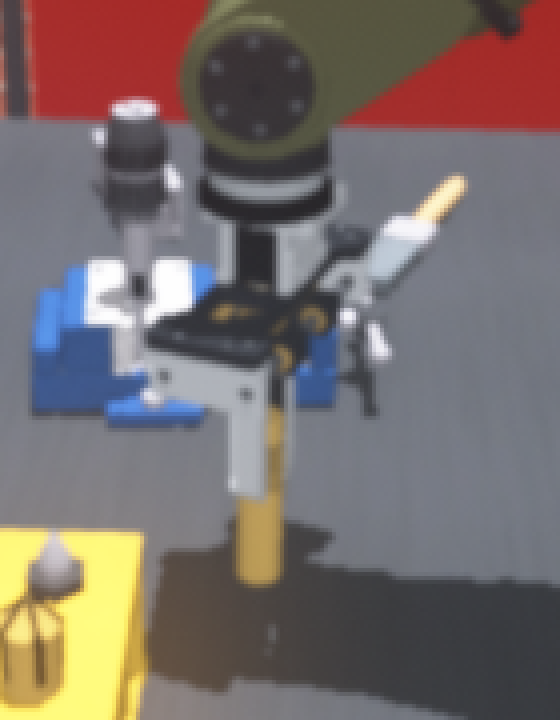

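Bar is gripped upright at 27.4 mm. Lift and carry over the chuck's nose.

Call:
jog_arm(series=[0, 0, 0, 0, 0, 0.01, -1, 0, 0, 0, 0, 0, 0.05, -1, 0, 0, 0, 0, 0, 0.1, -1, 0, 0, 0, 0, 0, 0.15, -1, 0, 0, 0, 0.01, -0.02, 0.2, -1, 0, 0, 0, 0.03, -0.06, 0.235, -1, 0, 0, 0, 0.05, -0.11, 0.24, -1, 0, 0, 0, 0.07, -0.16, 0.24, -1, 0, 0, 0, 0.09, -0.205, 0.24, -1, 0, 0, 0, 0.1, -0.234, 0.24, -1, 0, 0, 0, 0.105, -0.2444, 0.24, -1, 0, 0, 0, 0.105, -0.2444, 0.24, -1, 0, 0, 0, 0.105, -0.2444, 0.24, -1])

```text
clock: 19.62
eef_pos: [573.3, -225.0, 324.4]
eef_rot: [2.887, 1.568, 2.539]
wrist_force: [0.4, 0.2, -6.1]
finger_gap: 27.8
```

Run:
```python
from nose import *
from cell import manip
s=manip.read_state();print(s["joints"],s["wrist_force"],s["eef_pos"],turn(s,-20,90))
c=manip.camera("side");np.savez("s13.npz",**c);crop(c,220,320,70,190,5,"pics/s13.png")
print(proj(c,np.array([573.5,-226,215.3])),proj(c,np.array([573.5,-226,240])))
t=manip.camera("top");crop(t,340,500,100,230,4,"pics/t13.png")
```

```text
[-4.33648102e-01  4.06006335e-01  1.15142326e+00  5.01380342e-04
  1.58710908e+00 -1.65638307e+00] [ 0.383766    0.17380167 -6.14306809] [ 573.3255589  -225.00257242  324.36604892] [-0.0017 -0.0025 -0.001 ]
(np.float64(262.83579139367555), np.float64(137.67557093362706)) (np.float64(262.59431805946906), np.float64(129.16335501146466))
```

View pics/s13.png

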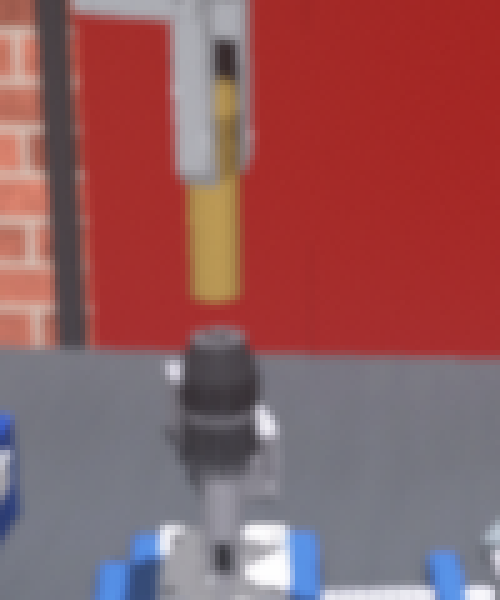

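View pics/t13.png

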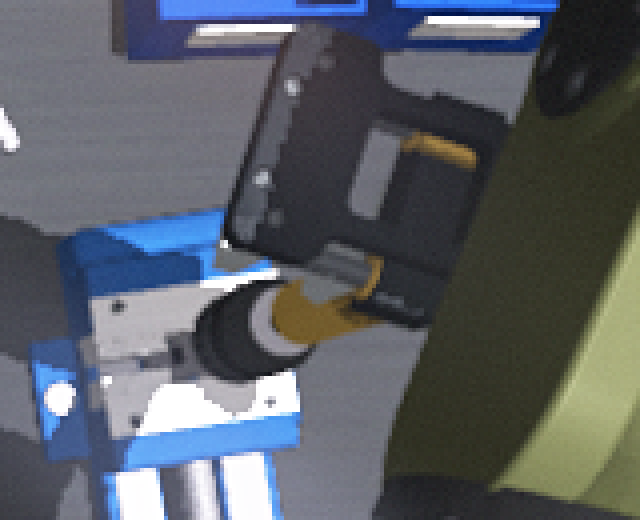

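Bar hangs straight over the nose; in the side view bar axis x≈216, nose≈219 (about 1 mm +x). Come to ~4 mm above with that correction.

Call:
jog_arm(series=[0, 0, 0, -0.001, 0, -0.008, -1, 0, 0, 0, -0.001, -0.0005, -0.016, -1, 0, 0, 0, -0.001, -0.0005, -0.021, -1, 0, 0, 0, -0.001, -0.0005, -0.021, -1])

```text
clock: 20.23
eef_pos: [572.4, -226.5, 302.5]
eef_rot: [2.975, 1.567, 2.626]
wrist_force: [0.1, 1.0, -5.8]
finger_gap: 27.2
```

Call:
jog_arm(series=[0, 0, 0, 0, 0, -0.005, -1])

```text
clock: 20.35
eef_pos: [572.7, -226.7, 298.7]
eef_rot: [2.817, 1.569, 2.468]
wrist_force: [-0.8, -0.5, 6.8]
finger_gap: 27.2
```

Call:
jog_arm(series=[0, 0, 0, 0, 0, 0, -1])

```text
clock: 20.48
eef_pos: [572.6, -226.6, 298.3]
eef_rot: [2.887, 1.569, 2.538]
wrist_force: [0.2, -0.7, -3.5]
finger_gap: 27.3
```

Gave way slightly. Back off and tap again, a bit deeper.

Call:
jog_arm(series=[0, 0, 0, 0, 0, 0.004, -1, 0, 0, 0, 0, 0, 0.004, -1, 0, 0, 0, 0, 0, -0.0015, -1])

```text
clock: 20.85
eef_pos: [572.7, -226.7, 297.1]
eef_rot: [2.857, 1.569, 2.508]
wrist_force: [-1.2, 0.7, 10.7]
finger_gap: 27.3
```

Call:
jog_arm(series=[0, 0, 0, 0, 0, 0, -1])

```text
clock: 20.98
eef_pos: [572.6, -226.6, 296.7]
eef_rot: [2.91, 1.569, 2.561]
wrist_force: [0.5, -0.4, -1.9]
finger_gap: 27.2
```

Call:
jog_arm(series=[0, 0, 0, 0, 0, 0.004, -1, 0, 0, 0, 0, 0, 0.004, -1, 0, 0, 0, 0, 0, -0.002, -1])

```text
clock: 21.35
eef_pos: [572.7, -226.7, 295.3]
eef_rot: [2.759, 1.57, 2.41]
wrist_force: [-0.5, 0.4, 18.4]
finger_gap: 26.8
```

Call:
jog_arm(series=[0, 0, 0, 0, 0, 0, -1])

```text
clock: 21.48
eef_pos: [572.6, -226.6, 295.0]
eef_rot: [2.851, 1.569, 2.502]
wrist_force: [0.7, 0.2, 0.9]
finger_gap: 27.3
```

Call:
jog_arm(series=[0, 0, 0, 0, 0, 0.004, -1, 0, 0, 0, 0, 0, 0.004, -1, 0, 0, 0, 0, 0, -0.002, -1])

```text
clock: 21.85
eef_pos: [572.8, -226.7, 293.6]
eef_rot: [2.49, 1.57, 2.141]
wrist_force: [-1.8, 1.6, 30.7]
finger_gap: 27.3
```

Call:
jog_arm(series=[0, 0, 0, 0, 0, 0, -1])

```text
clock: 21.98
eef_pos: [572.7, -226.6, 293.6]
eef_rot: [2.621, 1.57, 2.272]
wrist_force: [-0.5, 0.1, 5.1]
finger_gap: 27.5
```

Likely home (predicted 293.5 mm). One milder confirming tap, then raise and look.

Call:
jog_arm(series=[0, 0, 0, 0, 0, 0.005, -1, 0, 0, 0, 0, 0, 0.005, -1, 0, 0, 0, 0, 0, 0.0, -1])

```text
clock: 22.35
eef_pos: [572.7, -226.7, 293.1]
eef_rot: [2.785, 1.569, 2.436]
wrist_force: [-1.8, 0.5, 29.3]
finger_gap: 27.3
```

Call:
jog_arm(series=[0, 0, 0, 0, 0, 0, -1])

```text
clock: 22.48
eef_pos: [572.6, -226.6, 293.2]
eef_rot: [2.859, 1.569, 2.51]
wrist_force: [-0.9, 1.1, 3.7]
finger_gap: 27.3
```

Call:
jog_arm(series=[0, 0, 0, 0, 0, 0.01, -1, 0, 0, 0, 0, 0, 0.03, -1, 0, 0, 0, 0, 0, 0.03, -1])

```text
clock: 22.85
eef_pos: [572.8, -226.7, 323.8]
eef_rot: [2.584, 1.57, 2.235]
wrist_force: [-0.7, 0.5, -5.8]
finger_gap: 27.3
```

Run:
```python
from nose import *
from cell import manip
s=manip.read_state();print(s["eef_pos"],s["wrist_force"])
c=manip.camera("side");np.savez("s14.npz",**c);crop(c,220,320,70,190,5,"pics/s14.png")
for z in(128,129.5,209.5,215.5):print(z,proj(c,np.array([573.5,-226,z])))
P=pts(c)
m=(abs(P[...,0]-573.5)<10)&(abs(P[...,1]+226)<14)&(P[...,2]>195)&(P[...,2]<225)
a=np.load("s10.npz");Q=pts(a)
for n,X in(("before",Q),("now",P)):
    print(n,[X[v,263].round(1).tolist() for v in range(133,146)])
```

```text
[ 572.80069675 -226.68436933  323.77986768] [-0.74069178  0.52266339 -5.77309484]
128 (np.float64(263.6489782567455), np.float64(166.34135378813022))
129.5 (np.float64(263.6355114610036), np.float64(165.86663357311335))
209.5 (np.float64(262.8917389624701), np.float64(139.64778781406739))
215.5 (np.float64(262.8338571027303), np.float64(137.60738492776161))
before [[724.9, -1333.5, -150.2], [724.8, -1331.9, -155.6], [574.2, -235.8, 219.7], [573.2, -228.3, 219.4], [572.2, -220.6, 219.2], [571.6, -215.5, 218.1], [571.1, -211.5, 216.6], [571.4, -212.9, 213.2], [571.1, -209.7, 211.5], [570.9, -208.0, 209.2], [570.5, -204.7, 207.5], [570.6, -204.7, 204.5], [570.8, -205.8, 201.2]]
now [[726.1, -1342.1, -153.2], [725.3, -1335.0, -156.7], [726.5, -1342.5, -165.3], [727.2, -1346.6, -172.7], [575.0, -240.3, 212.2], [573.4, -228.5, 213.5], [573.2, -226.6, 211.2], [571.6, -214.0, 212.8], [571.4, -212.4, 210.5], [571.7, -213.7, 207.1], [571.6, -212.5, 204.6], [571.0, -207.7, 203.4], [nan, nan, nan]]
```

View pics/s14.png

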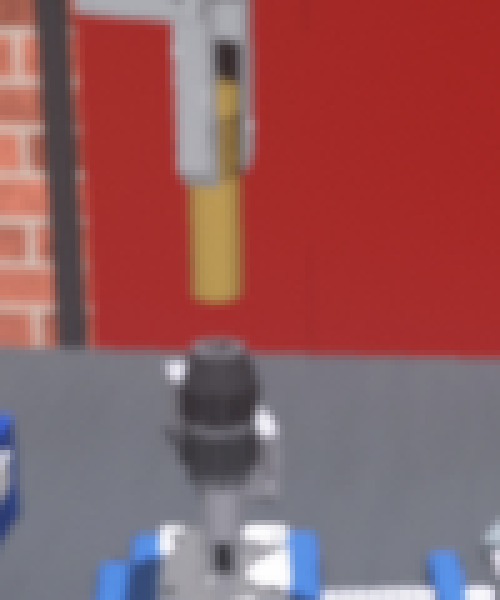

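The nose dropped about 6.2 mm by both side depth and TCP; the bar is straight in grip. Carry the bar back and check the chuck from above en route.

Call:
jog_arm(series=[0, 0, 0, -0.005, 0.01, 0.01, -1, 0, 0, 0, -0.02, 0.045, 0.012, -1, 0, 0, 0, -0.04, 0.09, 0.005, -1, 0, 0, 0, -0.06, 0.135, -0.01, -1, 0, 0, 0, -0.08, 0.18, -0.04, -1, 0, 0, 0, -0.095, 0.22, -0.09, -1, 0, 0, 0, -0.1043, 0.24, -0.14, -1, 0, 0, 0, -0.1043, 0.245, -0.18, -1, 0, 0, 0, -0.1043, 0.245, -0.2, -1, 0, 0, 0, -0.1043, 0.245, -0.2, -1, 0, 0, 0, -0.1043, 0.245, -0.2, -1])

```text
clock: 24.28
eef_pos: [468.6, 18.5, 123.7]
eef_rot: [2.49, 1.569, 2.142]
wrist_force: [0.1, 0.3, -5.3]
finger_gap: 27.4
```

Run:
```python
from nose import *
from cell import manip
s=manip.read_state();print(s["eef_pos"],s["wrist_force"],turn(s,-20,90))
t=manip.camera("top");np.savez("t15.npz",**t);crop(t,240,440,120,270,4,"pics/t15.png")
nose(t,[573.5,-226,179]);nose(np.load("t10.npz"),[573.5,-226,185])
c=manip.camera("side");crop(c,230,370,110,290,4,"pics/s15.png")
```

```text
[468.56294605  18.54159881 123.72630942] [ 0.13231801  0.32901118 -5.32036953] [-0.0015 -0.001  -0.0001]
[401 172  18  18 236] r 8.98 z [ 574.1 -225.2  208.9] 209.5
nose [ 573.98462058 -225.45281874  209.5       ] [ 573.83825011 -225.33072454  209.5       ]
[402 171  18  18 240] r 9.02 z [ 573.7 -225.5  215.4] 215.5
nose [ 574.08346845 -225.79037846  215.5       ] [ 573.82794518 -225.44960492  215.5       ]
```

View pics/s15.png

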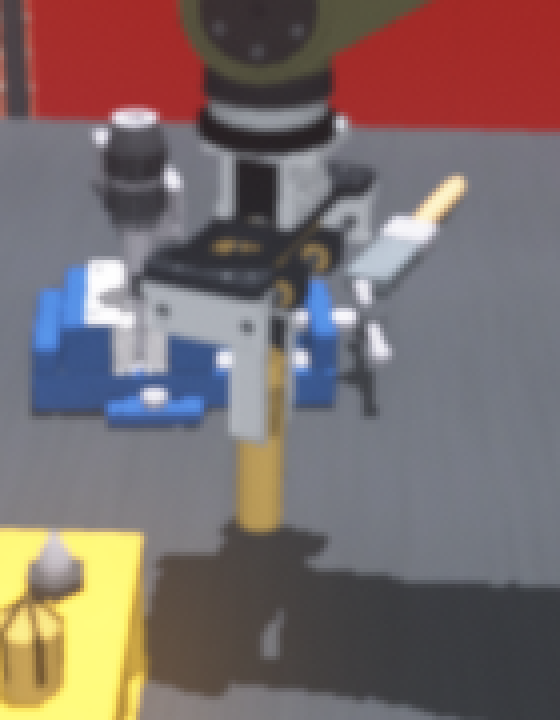

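Nose height 208.9 mm by the top camera (was 215.4): ≈1 mm gap, home. Bar is upright over its place; set it down.

Call:
jog_arm(series=[0, 0, 0, 0, 0, -0.012, -1, 0, 0, 0, 0, 0, -0.024, -1, 0, 0, 0, 0, 0, -0.033, -1, 0, 0, 0, 0, 0, -0.037, -1, 0, 0, 0, 0, 0, -0.0385, -1, 0, 0, 0, 0, 0, -0.0385, -1])

```text
clock: 25.12
eef_pos: [468.4, 18.5, 84.2]
eef_rot: [2.847, 1.568, 2.498]
wrist_force: [-1.8, -0.6, -6.3]
finger_gap: 27.3
```

Call:
jog_arm(series=[0, 0, 0, 0, 0, -0.0004, -1, 0, 0, 0, 0, 0, -0.0004, -1])

```text
clock: 25.38
eef_pos: [468.4, 18.4, 84.0]
eef_rot: [2.787, 1.568, 2.438]
wrist_force: [-0.3, 1.2, 0.5]
finger_gap: 27.3
```

Bench carries the bar now. Opening, then straight up.

Call:
jog_arm(series=[0, 0, 0, 0, 0, 0, 0.0, 0, 0, 0, 0, 0, 0, 0.4, 0, 0, 0, 0, 0, 0, 0.4, 0, 0, 0, 0, 0, 0, 0.4, 0, 0, 0, 0, 0, 0.005, 0.4, 0, 0, 0, 0, 0, 0.04, 0.4, 0, 0, 0, 0, 0, 0.09, 0.4, 0, 0, 0, 0, 0, 0.14, 0.4, 0, 0, 0, -0.05, 0, 0.18, 0.4, 0, 0, 0, -0.1, 0, 0.2, 0.4, 0, 0, 0, -0.1, 0, 0.2, 0.4])

```text
clock: 26.75
eef_pos: [366.9, 18.5, 286.1]
eef_rot: [0.748, 1.568, 0.4]
wrist_force: [0.4, -0.1, -0.9]
finger_gap: 65.9
```

Run:
```python
from nose import *
from cell import manip
s=manip.read_state();print(s["eef_pos"],s["wrist_force"],s["finger_gap"],s["clock"])
t=manip.camera("top");np.savez("t16.npz",**t);cv2.imwrite("pics/t16.png",t["color"])
nose(t,[573.5,-226,179])
P=pts(t);m=(abs(P[...,0]-468)<30)&(abs(P[...,1]-18)<30)&(abs(P[...,2]-115)<6);print("bar",m.sum(),np.median(P[m],0))
c=manip.camera("side");cv2.imwrite("pics/s16.png",c["color"]);crop(c,195,335,120,350,3,"pics/s16c.png")
```

```text
[366.88280808  18.51769853 286.08785075] [ 0.42793022 -0.08981253 -0.90109293] 65.8840506943514 26.75
[401 172  18  18 235] r 8.98 z [ 573.8 -225.2  209. ] 209.5
nose [ 573.98462058 -225.45281874  209.5       ] [ 573.68557801 -225.33541351  209.5       ]
bar 151 [468.14897504  17.41909295 114.27071398]
```

View pics/t16.png

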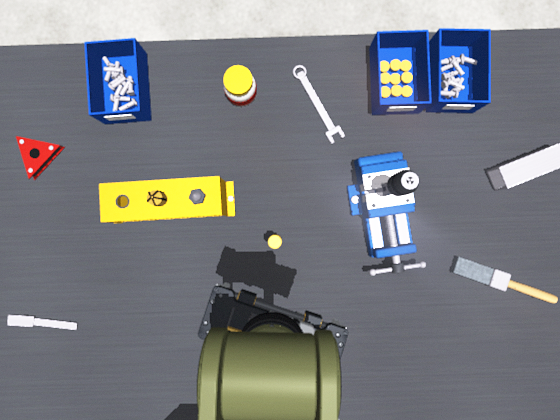

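View pics/s16c.png

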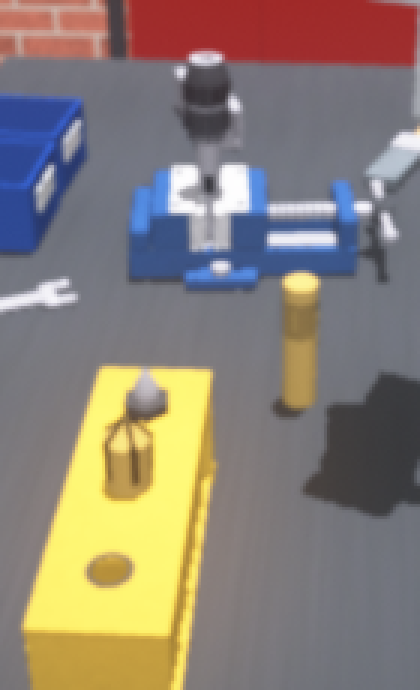

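The chuck stands upright in the sleeve (top (407,181)), and the bar is back on the bench (275,241). The countersink and centre are as they were, the rack hole is empty, and the robot is clear. Handing in.

```bash
python3 -c "
from cell import manip
print(manip.sign_off())"
```

```text
the job is handed in; nothing more can be done
None
```

The chuck is seated in the sleeve and driven home, the bar is back on the bench, and the job was handed in at about 27 s of the 70 s.

I lifted the chuck from the rack, lowered its shank into the sleeve and let go. Five taps with the brass bar followed, and then I stood the bar where it had been.

**Last checks:**
- **Taper:** the nose dropped from 215.4 to 209.0 mm. That leaves about 1 mm between mouth and back, or about 1.3 mm going by the arm's position. The last tap moved it only about 0.4 mm.
- **Bar:** it stands upright within 1 mm of its old place.
- **Rack:** the countersink and the centre were not touched.
- **Robot:** the gripper is clear of everything.

**What did not go to plan:**
- **Joint limits:** three of my poses ran a joint to the end of its range: joints 4 and 5 on the way to the rack, and joint 6 while carrying the chuck. Joint 6 was the worst, reading -2.554 against a limit of -2.55 before I turned it back. Joint 4 read -1.0403 against -1.04. If the range limit is judged strictly, this could count against the job.
- **Tap force:** the last two taps reached about 35 N as the taper stopped, more than the suggested 15 to 20 N. The wrist reading was about 30 N, well under its 120 N limit.
- **Cameras:** the side camera disagreed with the top camera by about 5 mm in y on the sleeve. I used the top camera, and the insertion confirmed it to within 1 mm.

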